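# Back off the label reel by one notch

### The job

The label reel on the small grey stand has been wound one notch too far. With light fingertip pushes, tip the yellow pawl up out of the ratchet wheel (it stays up by itself), push the wheel backward by one notch - the top of the wheel moves toward the pawl's pivot - and then press the pawl back down so that its nose lies fully in the next gap between the teeth. Never turn the wheel further back than one notch or wind it forward, do not pinch or force the mechanism, and leave the other things on the bench where they are.

Things in the scene. Friction and masses are not known exactly. Their poses are not given: they have to be found in the camera images.
- reel_stand: Grey and aluminium label reel stand, fixed. Base plate 12 mm thick, x -70..110, y -160..90 mm. Origin on the bench top below the ratchet wheel. Stand axes: +x away from the wheel's front (pegs stick out to -x), +y left seen from the front, +z up. Upright plates behind wheel and pawl at x 33..43 mm, up to 149 mm high; behind them a yellow label roll (72 mm) turns with the wheel.
- wheel_axle (a point): Middle of the steel ratchet wheel, on its axle (along the stand's x), 105 mm above the bench. The wheel is 14 mm thick (x -7..7 mm) and 96 mm over its 8 saw teeth, 10 mm deep; one notch is 45 degrees.
- pawl_pin (a point): The pin of the yellow pawl, 81 mm right (-y) of the axle and 141 mm above the bench, along the stand's x. The pawl lies in the wheel's plane; its arm reaches left over the wheel and drops a steel nose between two teeth just right of the wheel's top; its tail sticks out to the right.
- feed_wheel (a joint): Turn of the wheel, rad; grows as it goes backward (clockwise seen from the front, top toward -y). 0: a tooth stands hard against the seated nose, which blocks it. Free play about 0.25 rad, so it starts a little below 0. One notch is 0.785: at the next gap the nose drops fully in for about 0.52 to 0.80. Turns stiffly (some 1.5 N at the pegs), stays where left.
- red_peg (a point): Middle of the red crank peg: round, 14 mm thick, 46 mm long, pointing to the stand's -x (x -80..-34 mm, this point -62), 72 mm from the axle. Starts near the wheel's top, 25 to 35 degrees left (+y) of straight up, some 168 mm above the bench. Pushed to -y it turns the wheel backward. Three black pegs follow at 90 degree steps; their spokes lie at x -39..-33 mm, in front of the pawl.
- pawl (a joint): Turn of the yellow pawl about its pin, rad: 0 is fully down between the teeth, 0.40 fully up (stop); above about 0.14 its nose clears the teeth. The pin is stiff (about 1.5 N at the pads), so the pawl stays where it is left.
- tail_pad (a point): Middle of the top face of the pawl's tail pad, a yellow plate 30 x 30 mm to the right (-y) of the pin, 47 mm from it, 163 mm above the bench when the pawl is down. Pressed straight down it tips the nose up: 14 mm down gives about 0.3 rad. The space below is free down to the base plate.
- nose_pad (a point): Middle of the top face of the pawl's thumb pad, a yellow plate 26 x 24 mm on the pawl's arm above the wheel, 45 mm to the left (+y) of the pin, 169 mm above the bench when the pawl is fully down, about 13 mm higher at 0.3 rad. Pressed straight down it puts the nose back between the teeth.
- spare_roll: Loose white label roll, 66 mm across, 31 mm high; origin under its centre. Leave alone.
- timer: Loose white timer with a red and a green button, 60 x 62 x 23 mm; origin under its centre. Leave alone.
- screwdriver: Loose red screwdriver, 25 x 189 x 26 mm; origin under its centre. Leave alone.
- marker: Loose white marker with a red cap, 15 x 135 x 15 mm; origin under its centre. Leave alone.
- tape_roll: Loose brown tape roll, 70 mm across, 19 mm high; origin under its centre. Leave alone.
- tin: Loose tin with a green lid, 70 mm across, 28 mm high; origin under its centre. Leave alone.
- torch: Loose black torch, 32 x 106 x 32 mm; origin under its centre. Leave alone.

How it is judged (in metres and radians):
On the way, in this order (a step that is already met when the one before it is completed fails the run):
1. the pawl is tipped up clear of the teeth while the wheel has not yet gone back (value of joint pawl above 0.14 rad and value of joint feed_wheel below 0.15 rad), for 0.1 s.
2. with the pawl up, the wheel is pushed backward to the next notch (value of joint pawl above 0.1 rad and value of joint feed_wheel above 0.42 rad), for 0.1 s.
At the end, for the whole second after the job is handed in: the wheel stands still one notch further back than at the start (0.42 to 0.83 rad) and the pawl lies in the gap between the teeth (within 0.05 rad of fully down) (value of joint pawl below 0.05 rad and value of joint feed_wheel between 0.42 and 0.83 rad and not (velocity of joint feed_wheel above 0.05 rad/s or velocity of joint feed_wheel below -0.05 rad/s)); the robot touches nothing.
It fails at once if the wheel goes back well beyond one notch (value of joint feed_wheel above 1.15 rad).
It fails at once if the wheel is wound forward (value of joint feed_wheel below -0.5 rad).
It fails at once if the wheel or a peg is pinched or forced (over 35 N) (contact force between the fingers and feed_wheel above 35 N).
It fails at once if the pawl is pinched or forced (over 35 N) (contact force between the fingers and pawl above 35 N).
It fails at once if another thing on the bench is moved or lifted (over 20 mm) (distance of any of spare_roll, timer, screwdriver, marker, tape_roll, tin, torch from where it was at the start of the episode above 0.02 m).
It also fails if it takes over 53 s, if anything falls off the work surface, if the arm or the gripper's body presses on something with over 40 N, if the wrist force passes 120 N, or if a joint passes its speed limit or range.

### The arm

A 6-joint arm with a two-finger parallel gripper is mounted at the origin on a cart in front of the work surface, level with it; the furniture and walls round the work are solid. World frame = base frame: x ahead of the robot, y to its left, z up, the work surface at z = 0. Lengths are in mm, angles in rad, forces in N, time in s.
With the tool pointing down it reaches from about 250 to 800 mm from the base axis. Payload 8.5 kg.
Tool frame: the origin (TCP) lies on the centre line of the jaws, within the pads' length; the fingertips stand 19 mm ahead of it and the grasp point (between the pads) is the TCP (robot.tip_reach is the distance from the TCP to the fingertips, in mm); z points along the fingers, y is the line along which they close (so a half turn about z gives the same grasp; the last joint's range is limited). The gripper opens to 85 mm and grips with 20 to 120 N. Pads are 22 mm wide; open, the fingers measure 114 mm over their backs; the gripper's body (76 mm by 85 mm) begins 54 mm behind the grasp point. The pads swing forward as they close: fully open they stand 13 mm farther back than shut.
Start: joints at [-1.278, 0.238, -0.013, 1.319, 0, 1.571], TCP at [151.519, -502.616, 250.276] pointing down, gripper open.
Joint ranges: [-2.66, 2.66], [-1.03, 1.9], [-1.14, 1.46], [-1.82, 2.27], [-1.45, 1.34], [-3.14, 3.14]. Speed limits (rad/s): [2.22, 2.22, 2.79, 3.14, 3.14, 3.14].

### API

Orientations are given as a unit quaternion [x, y, z, w].
In Python, from station import robot, vision gives the robot as it stands.
- The arm moves only by the tool jog_arm, never from a script. Its argument "deltas" is a list of rows, each a list of 2 entries, a list of its own where there are three numbers: the shift along the tool's x, y, z in m, then the turn about the tool's z in degrees. In form: [[[tx, ty, tz], roll], ...]. A call has 1 to 8 rows; each row is the pose to reach, as a shift and turn from the pose commanded when the call began, along the tool's axes at that moment; what a row does not reach only later rows make up. A row lasts 1/12 s, in which the tool goes at most 41.7 mm and 7.16 degrees, less where a joint would pass 70% of its speed; a pose out of reach is approached as far as the arm can. A call with a gripper value outside its range is refused whole. "grip" is the finger opening in m, from 0 to 0.0854, set as the call begins (left out, the last holds). The fingers move at their own pace and stop on an object; "newtons" is the grip in N (left out, the last holds). Time passes only in rows, so rows that repeat a pose let the fingers close. It gives the time, the measured TCP pose, the force, the opening and the grip force at its end, in the units of the state.
- robot.get_state(): the state, without advancing time (a new reading comes with each control period).
- vision.get_image(name): name is "scene" or "top"; returns a dict with "image" (480x640x3 uint8, red, green, blue), "fx", "fy", "cx", "cy" (pixels), "k1" (the pictures are not rectified: a ray, as slopes to the right and down, at radius r is drawn at 1 + k1 r^2 times it, then the intrinsics apply), "cam_to_world" (4x4, takes a point from camera to world coordinates). Camera axes: x right, y up, looking along -z (the intrinsics and any distortion apply to the point x, -y, -z); pixel columns grow to the right and rows downward; lengths in mm; the calibration is good to about 2 mm. A picture is of the moment at which its call begins. There is no depth.
- robot.job_done(): hands the job in; it is judged then, once.
The state is a dict: "time": time; "qpos": joint angles; "qd": joint speeds; "joint_torque": joint torques, N m; "eef_pos": TCP position; "ee_rot": TCP orientation; "ft_force": force on the tool from outside, world axes, zero at the start; "ft_torque": the same for the moment, N m; "grip_width": opening from 0.0 (shut) to 1.0 (fully open); "finger_force": force on a finger pad.
Only numpy, scipy, OpenCV 4.12 (cv2) and the standard library are available. Lean on these libraries where they do the work, as an engineer would, in place of code of your own. Each camera call takes 0.05 s, during which the arm holds its last target. There are 200 camera calls.

## Working session

There is one attempt and no reset: what is moved stays moved. The work goes in short steps, Python scripts to look and compute and a tool call to move; the robot and the scene stay as the last step left them, time stands still between calls to the robot, and variables do not carry over. Pictures are saved under pics/ and viewed, at most 10 in all, crops included, and the job is handed in when it is done.

Besides the shell and the picture viewer there is one more tool, called after ">>>" as name([rows], argument=value, ...), one row to a line, values as JSON. jog_arm: Moves the arm, as the interface text tells. Its arguments: {"type":"object","properties":{"deltas":{"type":"array"},"grip":{"type":"number"},"newtons":{"type":"number"}},"required":["deltas"]}

```bash
mkdir -p pics; python3 - <<'E'
from station import robot, vision
import cv2
s=robot.get_state(); print(s['time'],s['eef_pos'],s['ee_rot'],s['grip_width'],s['ft_force'])
for n in('scene','top'):
    d=vision.get_image(n); cv2.imwrite(f'pics/{n}0.png',d['image'][:,:,::-1])
    print(n,d['fx'],d['fy'],d['cx'],d['cy'],d['k1'],d['cam_to_world'])
E
```

```text
0.0 [ 151.42298979 -502.28548024  249.69371351] [ 9.89303613e-01  1.45869328e-01 -9.57252643e-05 -7.01131716e-04] 0.9994920061561468 [ 0.08465245  0.45540723 -0.15269991]
scene 492.353608140264 492.353608140264 321.2958805365583 243.88437144274587 0.029652242314029402 [[-6.58592437e-01  3.83747984e-01 -6.47297062e-01 -2.49258277e+02]
 [-7.52409335e-01 -3.49158643e-01  5.58541346e-01  7.17013682e+02]
 [-1.16702479e-02  8.54883458e-01  5.18688807e-01  8.02483008e+02]
 [ 0.00000000e+00  0.00000000e+00  0.00000000e+00  1.00000000e+00]]
top 446.67432946442017 446.67432946442017 321.4330066193695 241.15514647721818 -0.052607178505159655 [[ 2.41908222e-02  9.96308139e-01 -8.23704802e-02  5.00800258e+02]
 [-9.99701982e-01  2.43786804e-02  1.27551535e-03 -2.09240166e+01]
 [ 3.27888994e-03  8.23150766e-02  9.96600962e-01  1.27465726e+03]
 [ 0.00000000e+00  0.00000000e+00  0.00000000e+00  1.00000000e+00]]
```

View pics/scene0.png

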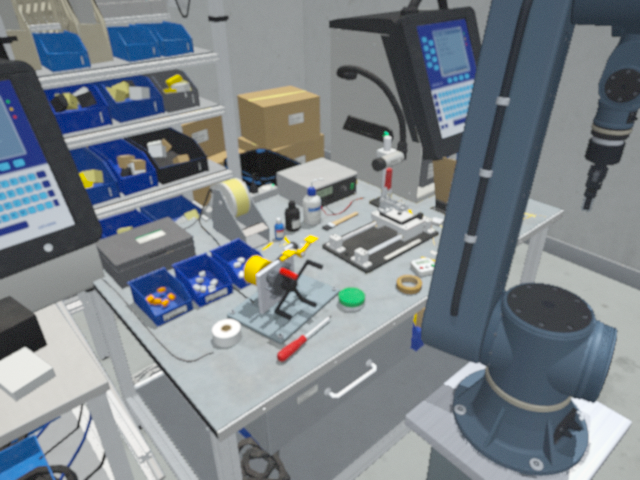

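View pics/top0.png

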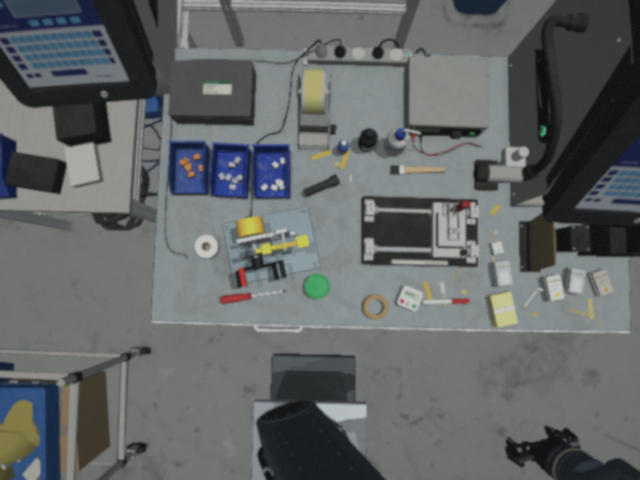

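The stand is at about (270,248) in top, with its front facing down in the image (towards the robot), slightly rotated. The red peg is near (241,277) and the yellow pads near (265,247) and (302,241). I'll enlarge both views for measuring.

```bash
cat > h.py <<'E'
import numpy as np, cv2
from station import robot, vision
def cam(n):
    d=vision.get_image(n); d['K']=np.array([[d['fx'],0,d['cx']],[0,d['fy'],d['cy']],[0,0,1]]); d['D']=np.array([d['k1'],0,0,0,0]); return d
def ray(d,uv):
    p=cv2.undistortPoints(np.array([[uv]],float),d['K'],d['D'])[0,0]
    T=d['cam_to_world']; r=T[:3,:3]@[p[0],-p[1],-1]; return T[:3,3],r
def onz(d,uv,z):
    o,r=ray(d,uv); return o+r*(z-o[2])/r[2]
def proj(d,P):
    T=d['cam_to_world']; q=(np.atleast_2d(P)-T[:3,3])@T[:3,:3]*[1,-1,-1]
    return cv2.projectPoints(q.reshape(-1,1,3),np.zeros(3),np.zeros(3),d['K'],d['D'])[0][:,0]
def crop(d,x,y,w,h,k,f): cv2.imwrite(f,cv2.resize(d['image'][y:y+h,x:x+w,::-1],None,fx=k,fy=k,interpolation=cv2.INTER_CUBIC))
def rgb(d): return cv2.cvtColor(d['image'],cv2.COLOR_RGB2HSV)
E
python3 - <<'E'
from h import *
t=cam('top'); s=cam('scene')
a=cv2.resize(t['image'][200:310,215:325],None,fx=5,fy=5,interpolation=cv2.INTER_CUBIC)
cv2.imwrite('pics/t1.png',a[:,:,::-1])
crop(s,220,220,130,120,5,'pics/s1.png')
for n,d in(('top',t),('scene',s)):
    H=rgb(d)
    for c,m in(('yel',cv2.inRange(H,(20,120,120),(35,255,255))),('red',cv2.inRange(H,(0,150,80),(8,255,255))|cv2.inRange(H,(172,150,80),(180,255,255)))):
        k,l,st,ce=cv2.connectedComponentsWithStats(m)
        for i in range(1,k):
            if st[i,4]>12 and 215<ce[i][0]<345 and 200<ce[i][1]<365: print(n,c,st[i],ce[i].round(1))
E
```

```text
top yel [237 217  27  20 426] [249.9 226.1]
top yel [256 236  52  19 322] [282.4 245.4]
top red [239 269   7  17  85] [241.8 276.6]
top red [221 294  29   9 139] [234.2 297.8]
scene yel [279 235  39  26 261] [298.  248.4]
scene yel [284 237   6   7  21] [286.4 239.9]
scene yel [263 243   9   7  22] [267.3 245.7]
scene yel [244 255  27  30 412] [254.  267.7]
scene red [280 268  18  12 117] [288.1 273.4]
scene red [278 336  28  25 247] [290.5 348.6]
```

View pics/t1.png

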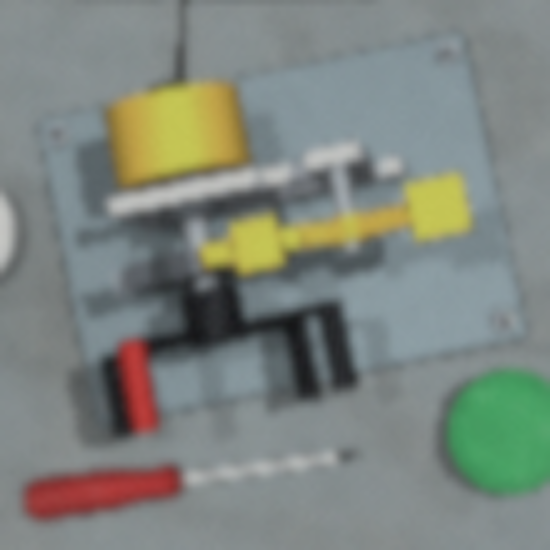

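View pics/s1.png

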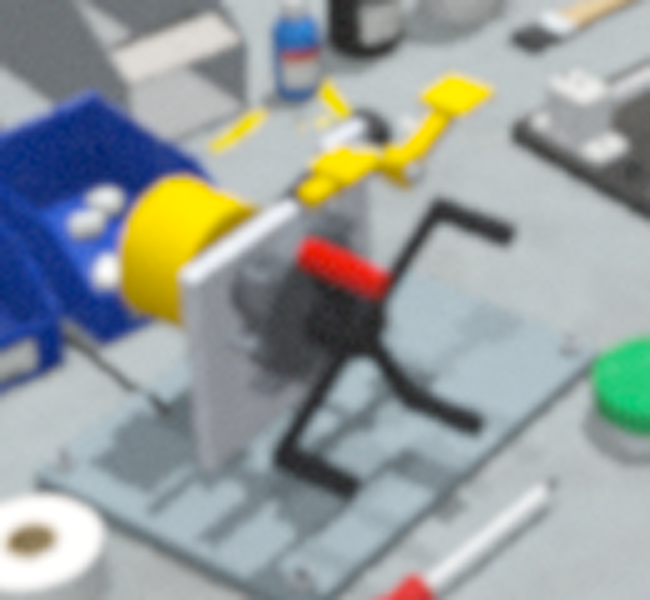

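Top crop: tail pad centre is at (438,207), i.e. px (302.6,241.3). Nose pad is at (258,245), i.e. (266.6,249), and the red peg at px (241.8,276.6). Base plate corners are near crop (40,120), (462,35) and (525,335). Scene crop: tail pad (457,93), i.e. (311.4,238.6); nose pad (345,162), i.e. (289,252.4).

```bash
python3 - <<'E'
from h import *
t=cam('top'); s=cam('scene')
c=lambda x,y:((x-2)/5+215,(y-2)/5+200)
e=lambda x,y:((x-2)/5+220,(y-2)/5+220)
tail=onz(t,c(438,207),163); nose=onz(t,c(258,245),169); red=onz(t,(241.8,276.6),168)
B=[onz(t,c(*p),12) for p in((40,120),(462,35),(525,335))]
print('tail',tail,'nose',nose,'red',red,'dist tail-nose',np.linalg.norm((tail-nose)[:2]))
print('plate',B,[np.linalg.norm(B[i]-B[i+1]) for i in(0,1)])
v=nose-tail; ey=v[:2]/np.linalg.norm(v[:2]); ex=np.array([ey[1],-ey[0]])
w=(B[0]-B[1])[:2]; print('yaw pads',np.degrees(np.arctan2(ey[1],ey[0])),'plate',np.degrees(np.arctan2(w[1],w[0])), 'ex',ex)
# origin from plate centre-ish: corner0 = (110,90), corner1=(110,-160), corner2=(-70,-160)
ey2=w/np.linalg.norm(w); ex2=np.array([ey2[1],-ey2[0]])
for b,l in zip(B,((110,90),(110,-160),(-70,-160))): print('O plate',b[:2]-ex2*l[0]-ey2*l[1])
print('O pads',tail[:2]+ey*128,nose[:2]+ey*36)
O=((tail[:2]+ey2*128)+(nose[:2]+ey2*36))/2
print('red local',(red[:2]-O)@ex2,(red[:2]-O)@ey2)
def tri(a,b):
    o1,r1=ray(t,a);o2,r2=ray(s,b); k=np.linalg.lstsq(np.c_[r1,-r2],o2-o1,rcond=None)[0]
    p,q=o1+k[0]*r1,o2+k[1]*r2; return (p+q)/2,np.linalg.norm(p-q)
print(tri(c(438,207),e(457,93)),tri(c(258,245),e(345,162)),tri((241.8,276.6),(288.1,273.4)))
E
```

```text
tail [591.89407521  25.67701234 163.        ] nose [570.30096786 114.22529944 169.        ] red [499.51015442 172.43105023 168.        ] dist tail-nose 91.14308221151084
plate [array([648.47698505, 260.38805765,  12.        ]), array([703.1295543 ,  21.05541418,  12.        ]), array([532.96445304, -19.10983687,  12.        ])] [np.float64(245.4934165258736), np.float64(174.84109664381114)]
yaw pads 103.70449618510067 plate 102.86316243188163 ex [0.97153053 0.23691439]
O plate [561.27358932 148.15808049]
O plate [560.27031856 152.55156912]
O plate [565.58803243 152.45852289]
O pads [561.56903381 150.03292037] [561.77204996 149.20039858]
red local -56.72547525244302 36.07136686906526
(array([592.12113375,  25.76085349, 159.54954807]), np.float64(0.1642893661053563)) (array([570.6124983 , 114.76522191, 165.37444276]), np.float64(0.253528434755195)) (array([499.23697208, 172.51369808, 165.70546602]), np.float64(0.8282338189438931))
```

```bash
cat >> h.py <<'E'
from scipy.spatial.transform import Rotation as Ro
O=np.array([561.7,149.7]); EY=np.array([-.230,.973]); EX=np.array([.973,.230])
def loc(p): return np.r_[(p[:2]-O)@EX,(p[:2]-O)@EY,p[2]]
def wor(l): return np.r_[O+EX*l[0]+EY*l[1],l[2]]
def st(*targets):
    s=robot.get_state(); R=Ro.from_quat(s['ee_rot']).as_matrix(); p=np.array(s['eef_pos'])
    print('t',round(s['time'],2),'p',p.round(1),'loc',loc(p).round(1),'yaw x',np.degrees(np.arctan2(R[1,0],R[0,0])).round(2),'tilt',R[2].round(3),'F',np.round(s['ft_force'],2),'g',s['grip_width'])
    for t in targets: print('delta m',(R.T@(np.array(t)-p)/1000).round(4))
E
python3 -c "
from h import *
st((400,0,250),(591.9,25.7,250))"
```

```text
t 0.3 p [ 151.5 -502.5  250.1] loc [-549.1 -540.3  250.1] yaw x 16.77 tilt [ 0.    -0.001 -1.   ] F [ 0.57 -0.33  0.53] g 0.9973777721331482
delta m [ 3.829e-01 -4.094e-01  3.000e-04]
delta m [ 5.741e-01 -3.786e-01  3.000e-04]
```

>>> jog_arm([
  [[0.383,-0.409,0],3.5],
  [[0.383,-0.409,0],3.5],
  [[0.383,-0.409,0],3.5],
  [[0.383,-0.409,0],3.5],
  [[0.383,-0.409,0],3.5],
  [[0.383,-0.409,0],3.5],
  [[0.383,-0.409,0],3.5],
  [[0.383,-0.409,0],3.5],
], grip=0, newtons=20)

```text
time: 0.97
eef_pos: [299.7, -202.1, 250.5]
ee_rot: [0.993, 0.115, 0.0, 0.0]
ft_force: [1.0, -0.7, 0.2]
grip_width: 0.001
finger_force: 0.0
```

```bash
python3 -c "
from h import *
st((400,0,250),(591.9,25.7,250))"
```

```text
t 0.97 p [ 299.7 -202.1  250.5] loc [-335.9 -282.   250.5] yaw x 13.24 tilt [ 0.001  0.001 -1.   ] F [ 1.02 -0.73  0.16] g 0.0014777967714731468
delta m [ 0.1439 -0.1738  0.0005]
delta m [ 0.3366 -0.1549  0.0006]
```

>>> jog_arm([
  [[0.05,-0.06,0],0],
  [[0.1,-0.12,0],0],
  [[0.144,-0.155,0],0],
  [[0.19,-0.155,0],0],
  [[0.23,-0.155,0],0],
  [[0.28,-0.155,0],0],
  [[0.337,-0.155,0],0],
  [[0.337,-0.155,0],0],
])

```text
time: 1.63
eef_pos: [540.9, 6.4, 250.4]
ee_rot: [0.993, 0.116, 0.0, 0.0]
ft_force: [0.8, -1.7, 1.2]
grip_width: -0.001
finger_force: 0.0
```

>>> jog_arm([
  [[0,0,0],0],
  [[0,0,0],0],
])

```text
time: 1.8
eef_pos: [540.7, 5.7, 248.8]
ee_rot: [0.993, 0.116, -0.001, -0.0]
ft_force: [-0.4, -0.3, -0.1]
grip_width: 0.004
finger_force: 0.0
```

```bash
python3 -c "
from h import *
st((591.9,25.7,195))"
```

```text
t 1.8 p [540.7   5.7 248.8] loc [ -53.6 -135.3  248.8] yaw x 13.38 tilt [-0.002 -0.001 -1.   ] F [-0.37 -0.35 -0.11] g 0.0035195111755304937
delta m [ 0.0546 -0.0076  0.0537]
```

>>> jog_arm([
  [[0.03,-0.004,0],0],
  [[0.055,-0.008,0.02],0],
  [[0.055,-0.008,0.04],0],
  [[0.055,-0.008,0.059],0],
  [[0.055,-0.008,0.059],0],
  [[0.055,-0.008,0.059],0],
  [[0.055,-0.008,0.059],0],
])

```text
time: 2.38
eef_pos: [590.8, 24.7, 192.8]
ee_rot: [0.993, 0.115, 0.001, 0.0]
ft_force: [0.1, -0.2, -0.4]
grip_width: 0.0
finger_force: 0.0
```

```bash
python3 -c "
from h import *
st((591.9,25.7,195))
t=cam('top');s=cam('scene')
a=cv2.resize(t['image'][200:300,215:325],None,fx=5,fy=5,interpolation=3);b=cv2.resize(s['image'][205:305,240:350],None,fx=5,fy=5,interpolation=3)
cv2.imwrite('pics/c2.png',np.vstack([a,b])[::1,:,::-1] if 0 else cv2.resize(np.hstack([a,b]),(800,364))[:,:,::-1])"
```

```text
t 2.38 p [590.8  24.7 192.8] loc [  -0.4 -128.3  192.8] yaw x 13.24 tilt [ 0.001  0.    -1.   ] F [ 0.1  -0.15 -0.44] g 0.00034600449964725555
delta m [ 0.0013 -0.0007 -0.0022]
```

View pics/c2.png

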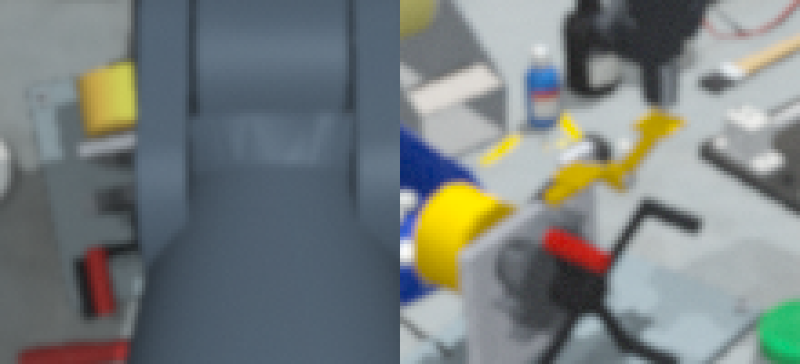

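The shut fingertips (scene crop (660,95)) stand right above the tail pad (660,122). Pressing down gently.

>>> jog_arm([
  [[0,0,0.003],0],
  [[0,0,0.006],0],
  [[0,0,0.009],0],
  [[0,0,0.012],0],
  [[0,0,0.015],0],
  [[0,0,0.015],0],
])

```text
time: 2.98
eef_pos: [591.1, 24.9, 175.8]
ee_rot: [0.993, 0.116, -0.0, 0.0]
ft_force: [1.4, -0.8, 1.1]
grip_width: 0.001
finger_force: 0.5
```

>>> jog_arm([
  [[0,0,0.002],0],
  [[0,0,0.005],0],
  [[0,0,0.008],0],
  [[0,0,0.01],0],
  [[0,0,0.01],0],
  [[0,0,0.01],0],
])

```text
time: 3.48
eef_pos: [590.8, 25.4, 166.0]
ee_rot: [0.993, 0.116, -0.0, -0.0]
ft_force: [-0.2, -0.9, 0.8]
grip_width: 0.002
finger_force: 0.6
```

```bash
python3 -c "
from h import *
st()
s=cam('scene')
crop(s,240,205,110,100,5,'pics/s3.png')"
```

```text
t 3.48 p [590.8  25.4 166. ] loc [  -0.3 -127.7  166. ] yaw x 13.28 tilt [-0.001 -0.001 -1.   ] F [-0.17 -0.85  0.83] g 0.001581793142631191
```

View pics/s3.png

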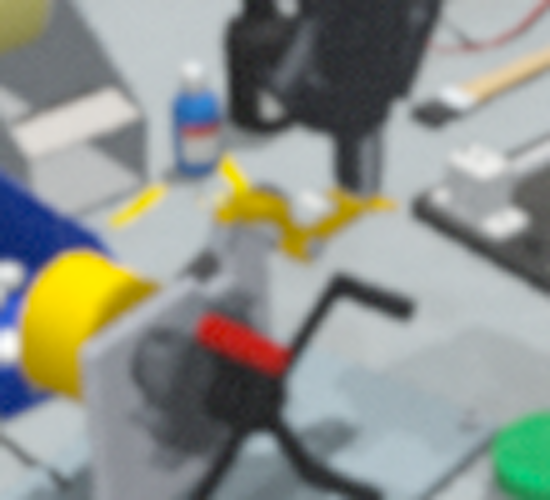

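The pawl is tipped up: tail pad is at (365,200), nose pad up at (245,205). The wheel is unchanged, with the red peg at (245,343). Lift, and move to the left of the red peg.

>>> jog_arm([
  [[0,0,-0.035],0],
  [[0,0,-0.07],0],
  [[-0.02,-0.03,-0.07],0],
  [[-0.04,-0.07,-0.07],0],
  [[-0.062,-0.1,-0.07],0],
  [[-0.062,-0.14,-0.07],0],
  [[-0.062,-0.18,-0.07],0],
  [[-0.062,-0.198,-0.07],0],
])

```text
time: 4.2
eef_pos: [498.8, 154.7, 236.5]
ee_rot: [0.99, 0.142, -0.002, -0.015]
ft_force: [1.2, -0.1, -0.6]
grip_width: 0.001
finger_force: 0.0
```

>>> jog_arm([
  [[0,0,0],0],
  [[0,0,0],0],
])

```text
time: 4.37
eef_pos: [499.9, 152.5, 236.0]
ee_rot: [0.99, 0.14, -0.003, -0.014]
ft_force: [0.4, -0.6, 0.3]
grip_width: 0.002
finger_force: 0.0
```

```bash
python3 -c "
from h import *
st(wor((-62,70,169)))
s=cam('scene');t=cam('top')
a=cv2.resize(t['image'][200:300,195:305],None,fx=5,fy=5,interpolation=3);b=cv2.resize(s['image'][205:305,230:340],None,fx=5,fy=5,interpolation=3)
cv2.imwrite('pics/c4.png',cv2.resize(np.hstack([a,b]),(800,364))[:,:,::-1])"
```

```text
t 4.37 p [499.9 152.5 236. ] loc [-59.5  17.  236. ] yaw x 16.14 tilt [-0.001 -0.028 -1.   ] F [ 0.38 -0.59  0.26] g 0.0018771424889310866
delta m [ 0.0002 -0.0512  0.0685]
```

View pics/c4.png

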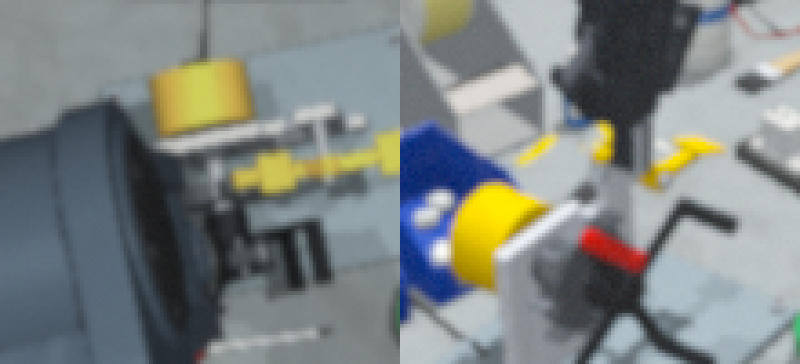

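```bash
python3 -c "
from h import *
s=robot.get_state();print(np.round(s['qpos'],3),np.round(s['qd'],3),s['ee_rot'])"
```

```text
[ 0.28   0.24  -0.048  1.284  0.028  3.141] [-0.002 -0.004 -0.003 -0.002  0.001  0.   ] [ 0.99007002  0.1398848  -0.0025842  -0.01367188]
```

Joint 6 has reached its range limit (3.14). I'll turn the tool about 90° the other way, which frees it; the shut fingers then push with their 22 mm width.

>>> jog_arm([
  [[0,0,0],-7],
  [[0,0,0],-14],
  [[0,0,0],-21],
  [[0,0,0],-28],
  [[0,0,0],-35],
  [[0,0,0],-42],
  [[0,0,0],-49],
  [[0,0,0],-56],
])

```text
time: 5.13
eef_pos: [499.9, 151.8, 236.1]
ee_rot: [0.807, 0.591, 0.004, -0.013]
ft_force: [-0.5, -0.8, 0.2]
grip_width: -0.002
finger_force: 0.0
```

```bash
python3 -c "
from h import *
st(wor((-62,70,236)));print(robot.get_state()['qpos'])"
```

```text
t 5.13 p [499.9 151.8 236.1] loc [-59.7  16.2 236.1] yaw x 72.4 tilt [ 0.023 -0.016 -1.   ] F [-0.54 -0.78  0.18] g -0.001723957894853078
delta m [ 0.0449 -0.0295  0.0016]
[ 0.27938248  0.23963909 -0.04836458  1.28397664  0.0279172   2.15717562]
```

>>> jog_arm([
  [[0.02,-0.013,0],-7],
  [[0.045,-0.03,0.002],-14],
  [[0.045,-0.03,0.002],-21],
  [[0.045,-0.03,0.002],-28],
  [[0.045,-0.03,0.002],-31],
  [[0.045,-0.03,0.002],-31],
  [[0.045,-0.03,0.002],-31],
])

```text
time: 5.72
eef_pos: [485.0, 204.2, 235.7]
ee_rot: [0.623, 0.782, 0.008, -0.012]
ft_force: [0.6, 0.4, 0.4]
grip_width: -0.002
finger_force: 0.0
```

```bash
python3 -c "
from h import *
st(wor((-62,70,169)),wor((-62,54,169)),wor((-62,0,169)));print(robot.get_state()['qpos'])
s=cam('scene');t=cam('top')
for d in(t,s):
    H=rgb(d);m=cv2.inRange(H,(0,150,80),(8,255,255))|cv2.inRange(H,(172,150,80),(180,255,255))
    k,l,q,ce=cv2.connectedComponentsWithStats(m)
    for i in range(1,k):
        if q[i,4]>12 and 215<ce[i][0]<345 and 200<ce[i][1]<365: print(q[i],ce[i].round(1))
"
```

```text
t 5.72 p [485.  204.2 235.7] loc [-62.1  70.6 235.7] yaw x 102.97 tilt [ 0.028 -0.003 -1.   ] F [0.57 0.36 0.36] g -0.0023531955293851787
delta m [-0.0025  0.0003  0.0666]
delta m [-0.0185  0.0004  0.0662]
delta m [-0.0725  0.0007  0.0647]
[ 0.38318556  0.24410091 -0.04339689  1.28145541  0.02786941  1.72756302]
[239 269   7  17  82] [241.7 276.7]
[229 294  21   8  97] [238.1 297.2]
[280 268  18  12 112] [288.  273.4]
[278 336  28  25 254] [290.6 348.5]
```

>>> jog_arm([
  [[-0.001,0,0.025],0],
  [[-0.002,0,0.05],0],
  [[-0.002,0,0.067],0],
  [[-0.002,0,0.067],0],
  [[-0.006,0,0.067],0],
  [[-0.011,0,0.067],0],
  [[-0.011,0,0.067],0],
])

```text
time: 6.4
eef_pos: [487.5, 195.3, 169.9]
ee_rot: [0.622, 0.783, 0.009, -0.011]
ft_force: [-0.2, 0.3, 0.5]
grip_width: 0.003
finger_force: 0.0
```

```bash
python3 -c "
from h import *
st(wor((-62,54,169)),wor((-62,6,169)))
s=cam('scene');t=cam('top')
a=cv2.resize(t['image'][200:300,195:305],None,fx=5,fy=5,interpolation=3);b=cv2.resize(s['image'][205:305,230:340],None,fx=5,fy=5,interpolation=3)
cv2.imwrite('pics/c5.png',cv2.resize(np.hstack([a,b]),(800,364))[:,:,::-1])"
```

```text
t 6.4 p [487.5 195.3 169.9] loc [-61.7  61.5 169.9] yaw x 103.13 tilt [ 0.028 -0.    -1.   ] F [-0.18  0.27  0.46] g 0.0025354968183603855
delta m [-0.0075 -0.0002  0.0007]
delta m [-0.0555 -0.0001 -0.0006]
```

View pics/c5.png

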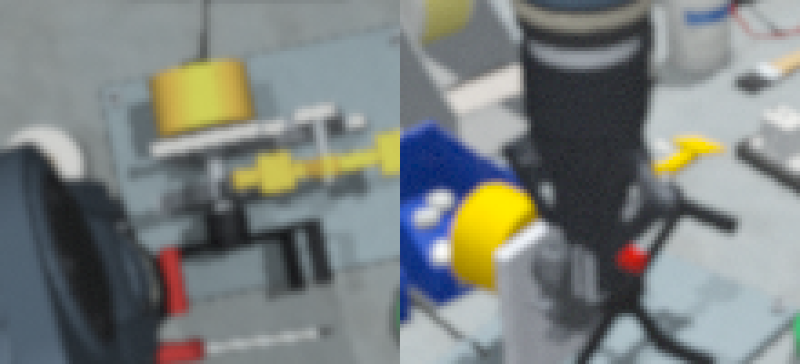

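The fingers stand just left of the red peg (top crop (173,283)) and nothing has been displaced. Pushing slowly to -y.

>>> jog_arm([
  [[-0.004,0,0],0],
  [[-0.008,0,0],0],
  [[-0.012,0,0],0],
  [[-0.016,0,0],0],
  [[-0.02,0,0],0],
  [[-0.024,0,0],0],
  [[-0.028,0,0],0],
  [[-0.03,0,0],0],
])

```text
time: 7.17
eef_pos: [493.4, 166.1, 167.7]
ee_rot: [0.621, 0.783, 0.008, -0.012]
ft_force: [-0.2, 2.5, 0.7]
grip_width: -0.002
finger_force: 1.0
```

>>> jog_arm([
  [[-0.003,0,0],0],
  [[-0.007,0,0],0],
  [[-0.011,0,0],0],
  [[-0.015,0,0],0],
  [[-0.018,0,0],0],
  [[-0.021,0,0],0],
  [[-0.021,0,0],0],
])

```text
time: 7.75
eef_pos: [498.2, 145.6, 167.1]
ee_rot: [0.621, 0.783, 0.008, -0.012]
ft_force: [0.2, 1.1, 0.8]
grip_width: 0.003
finger_force: 0.0
```

```bash
python3 -c "
from h import *
st(wor((-62,0.6,169)))
s=cam('scene');t=cam('top')
H=rgb(t);m=cv2.inRange(H,(0,150,80),(8,255,255))|cv2.inRange(H,(172,150,80),(180,255,255))
k,l,q,ce=cv2.connectedComponentsWithStats(m)
for i in range(1,k):
    if q[i,4]>12 and 215<ce[i][0]<345 and 200<ce[i][1]<365: print(q[i],ce[i].round(1),loc(onz(t,ce[i],174)))
"
```

```text
t 7.75 p [498.2 145.6 167.1] loc [-62.7  10.6 167.1] yaw x 103.15 tilt [ 0.028 -0.002 -1.   ] F [0.24 1.15 0.75] g 0.002511184651019153
delta m [-0.01    0.0007 -0.0022]
```

>>> jog_arm([
  [[-0.003,0,0],0],
  [[-0.006,0,0],0],
  [[-0.009,0,-0.001],0],
  [[-0.01,0,-0.001],0],
  [[-0.01,0,-0.001],0],
])

```text
time: 8.27
eef_pos: [500.5, 136.2, 167.9]
ee_rot: [0.621, 0.783, 0.008, -0.012]
ft_force: [0.1, -0.3, 0.2]
grip_width: 0.0
finger_force: 0.1
```

>>> jog_arm([
  [[0.01,0,0],0],
  [[0.02,0,0],0],
  [[0.02,0,-0.03],0],
  [[0.02,0,-0.06],0],
  [[0.04,0,-0.08],0],
  [[0.06,0,-0.08],0],
  [[0.06,0,-0.08],0],
])

```text
time: 8.85
eef_pos: [487.5, 196.2, 251.2]
ee_rot: [0.62, 0.784, 0.01, -0.011]
ft_force: [0.3, 1.0, -0.0]
grip_width: 0.002
finger_force: 0.0
```

```bash
python3 -c "
from h import *
st()
t=cam('top');s=cam('scene')
H=rgb(t);m=cv2.inRange(H,(0,150,80),(8,255,255))|cv2.inRange(H,(172,150,80),(180,255,255))
k,l,q,ce=cv2.connectedComponentsWithStats(m)
for i in range(1,k):
    if q[i,4]>12 and 215<ce[i][0]<345 and 200<ce[i][1]<365: print(q[i],ce[i].round(1),loc(onz(t,ce[i],174)))
a=cv2.resize(t['image'][200:300,215:325],None,fx=5,fy=5,interpolation=3);b=cv2.resize(s['image'][205:305,230:340],None,fx=5,fy=5,interpolation=3)
cv2.imwrite('pics/c6.png',cv2.resize(np.hstack([a,b]),(800,364))[:,:,::-1])
"
```

```text
t 8.85 p [487.5 196.2 251.2] loc [-61.6  62.3 251.2] yaw x 103.31 tilt [ 0.029  0.001 -1.   ] F [ 0.26  1.02 -0.  ] g 0.0023055435676503917
[259 263   8  18  69] [263.1 271.1] [-53.13627178 -18.49428694 174.        ]
[232 294  18   7  81] [239.7 297. ] [-103.48177561   50.10393752  174.        ]
```

View pics/c6.png

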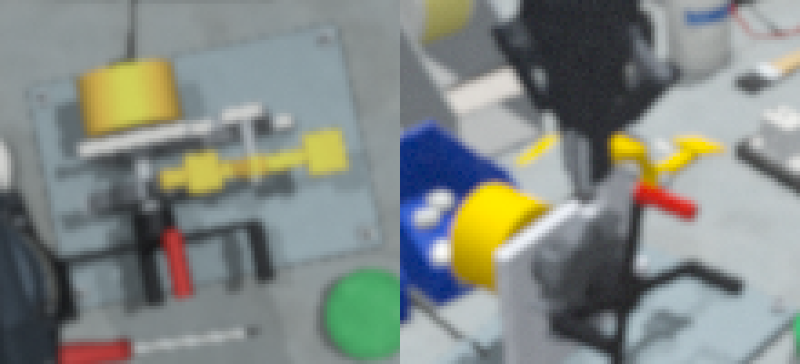

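The red peg is now at loc y = -18.5, so the wheel turned from +30.1° to -14.9° (about 0.785 rad), and the pawl is still up. Moving above the thumb pad.

>>> jog_arm([
  [[-0.025,0.018,0],0],
  [[-0.05,0.036,0],0],
  [[-0.075,0.05,0],0],
  [[-0.1,0.062,0],0],
  [[-0.1,0.062,0.015],0],
  [[-0.1,0.062,0.03],0],
  [[-0.1,0.062,0.03],0],
  [[-0.1,0.062,0.03],0],
])

```text
time: 9.62
eef_pos: [569.6, 109.9, 215.6]
ee_rot: [0.621, 0.783, 0.007, -0.013]
ft_force: [-0.3, 0.1, 0.9]
grip_width: -0.002
finger_force: 0.0
```

```bash
python3 -c "
from h import *
st(wor((0,-38,206)),wor((0,-38,188)))
"
```

```text
t 9.62 p [569.6 109.9 215.6] loc [ -1.5 -40.5 215.6] yaw x 103.15 tilt [ 0.028 -0.005 -1.   ] F [-0.29  0.13  0.93] g -0.0019895079719586145
delta m [0.0022 0.0015 0.0097]
delta m [0.0017 0.0016 0.0276]
```

>>> jog_arm([
  [[0.002,0.0015,0.004],0],
  [[0.002,0.0015,0.008],0],
  [[0.002,0.0015,0.011],0],
  [[0.002,0.0015,0.014],0],
  [[0.002,0.0015,0.017],0],
  [[0.002,0.0015,0.02],0],
  [[0.002,0.0015,0.022],0],
  [[0.002,0.0015,0.022],0],
])

```text
time: 10.28
eef_pos: [571.0, 113.3, 194.3]
ee_rot: [0.621, 0.784, 0.008, -0.012]
ft_force: [0.2, -0.0, 0.3]
grip_width: 0.0
finger_force: 0.3
```

>>> jog_arm([
  [[0,0,0.001],0],
  [[0,0,0.002],0],
  [[0,0,0.003],0],
  [[0,0,0.004],0],
  [[0,0,0.004],0],
])

```text
time: 10.7
eef_pos: [571.1, 113.4, 190.5]
ee_rot: [0.621, 0.784, 0.008, -0.012]
ft_force: [-0.2, 0.6, 1.2]
grip_width: 0.002
finger_force: 0.4
```

>>> jog_arm([
  [[0,0,0.001],0],
  [[0,0,0.0015],0],
  [[0,0,0.002],0],
  [[0,0,0.002],0],
  [[0,0,0.002],0],
])

```text
time: 11.12
eef_pos: [571.1, 113.5, 188.7]
ee_rot: [0.621, 0.784, 0.008, -0.012]
ft_force: [-0.4, 2.4, 3.7]
grip_width: -0.003
finger_force: 1.6
```

>>> jog_arm([
  [[0,0,0.0005],0],
  [[0,0,0.001],0],
  [[0,0,0.001],0],
])

```text
time: 11.37
eef_pos: [571.1, 113.8, 188.1]
ee_rot: [0.621, 0.784, 0.008, -0.012]
ft_force: [-2.3, 3.6, 7.0]
grip_width: -0.001
finger_force: 3.2
```

The force rises at 188 mm, which is the expected seated height. Lifting off to look.

>>> jog_arm([
  [[0,0,-0.01],0],
  [[0,0,-0.04],0],
  [[0,0,-0.08],0],
  [[0.04,-0.02,-0.1],0],
  [[0.08,-0.06,-0.1],0],
  [[0.11,-0.1,-0.1],0],
  [[0.14,-0.13,-0.1],0],
  [[0.14,-0.13,-0.1],0],
])

```text
time: 12.03
eef_pos: [411.0, 217.7, 292.3]
ee_rot: [0.621, 0.784, 0.008, -0.011]
ft_force: [1.1, 0.5, -0.3]
grip_width: 0.002
finger_force: 0.0
```

```bash
python3 -c "
from h import *
st()
t=cam('top');s=cam('scene')
H=rgb(t);m=cv2.inRange(H,(0,150,80),(8,255,255))|cv2.inRange(H,(172,150,80),(180,255,255))
k,l,q,ce=cv2.connectedComponentsWithStats(m)
for i in range(1,k):
    if q[i,4]>12 and 215<ce[i][0]<345 and 200<ce[i][1]<365: print(q[i],ce[i].round(1),loc(onz(t,ce[i],174)))
a=cv2.resize(t['image'][200:300,215:325],None,fx=5,fy=5,interpolation=3);b=cv2.resize(s['image'][205:305,230:340],None,fx=5,fy=5,interpolation=3)
cv2.imwrite('pics/c7.png',cv2.resize(np.hstack([a,b]),(800,364))[:,:,::-1])
for n,d in(('top',t),('scene',s)):
    H=rgb(d); k,l,q,ce=cv2.connectedComponentsWithStats(cv2.inRange(H,(20,120,120),(35,255,255)))
    for i in range(1,k):
        if q[i,4]>12 and 215<ce[i][0]<345 and 200<ce[i][1]<365: print(n,q[i],ce[i].round(1))
"
```

```text
t 12.03 p [411.  217.7 292.3] loc [-131.   100.8  292.3] yaw x 103.18 tilt [ 0.027 -0.002 -1.   ] F [ 1.15  0.52 -0.3 ] g 0.002391159397201707
[259 263   8  18  69] [262.9 270.8] [-52.10584115 -18.26411181 174.        ]
[221 294  29   9 138] [234.3 297.8] [-102.59148587   63.60322443  174.        ]
top [237 217  27  20 426] [249.8 226.1]
top [256 236  52  19 323] [282.4 245.4]
scene [301 235  17  17 102] [308.4 242.5]
scene [263 243   9   7  22] [267.3 245.7]
scene [279 250  10  11  68] [284.3 255.4]
scene [244 255  27  29 414] [254.  267.6]
```

View pics/c7.png

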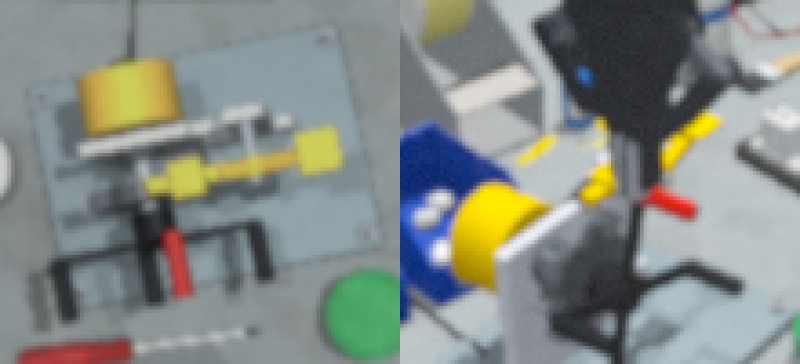

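The yellow pawl blob in the top view matches the starting, fully down one: same box [256 236 52 19] and centroid (282.4,245.4). The red peg stayed at -18 mm and the arm is clear. Handing in.

```bash
python3 -c "
from station import robot
print(robot.job_done())"
```

```text
the job is handed in; nothing more can be done
None
```

The job is handed in, with no verdict returned: the pawl was tipped up, the wheel was pushed back about 0.785 rad (one notch), and the pawl is pressed down again and looks fully seated, with nothing else seen to move.

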